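# Put the stacked lids on their jars

## Task

The bisque firing is unpacked and the four lids are stacked on the round wooden bat: take the stack apart from the top and put each lid, knob up, on the open terracotta jar that it fits, so that its collar is in the mouth and its plate lies flat on the rim. Lower each lid onto its jar and do not drop it. Leave the jars standing where they are, and do not shift the unfired grey-brown cup among them.

Things in the scene. Friction and masses are not known exactly. Their poses are not given: they have to be found in the camera images.
- lid_a: unglazed terracotta lid, top of the stack. Flat round plate 60 mm across, 7 mm thick; under it a hollow collar 42 mm across, 20 mm deep; on top a central knob 20 mm across, 18 mm tall. Origin: centre of the collar's lower edge; plate 20 to 27 mm, knob 27 to 45 mm above it; z up. Stacked at a pitch of 27 mm, the collar round the knob below.
- lid_b: unglazed terracotta lid, second from the top. Flat round plate 76 mm across, 7 mm thick; under it a hollow collar 58 mm across, 20 mm deep; on top a central knob 20 mm across, 18 mm tall. Origin: centre of the collar's lower edge; plate 20 to 27 mm, knob 27 to 45 mm above it; z up. Stacked at a pitch of 27 mm, the collar round the knob below.
- lid_c: unglazed terracotta lid, third from the top. Flat round plate 92 mm across, 7 mm thick; under it a hollow collar 74 mm across, 20 mm deep; on top a central knob 20 mm across, 18 mm tall. Origin: centre of the collar's lower edge; plate 20 to 27 mm, knob 27 to 45 mm above it; z up. Stacked at a pitch of 27 mm, the collar round the knob below.
- lid_d: unglazed terracotta lid, lowest, on a wooden bat 12 mm thick. Flat round plate 108 mm across, 7 mm thick; under it a hollow collar 90 mm across, 20 mm deep; on top a central knob 20 mm across, 18 mm tall. Origin: centre of the collar's lower edge; plate 20 to 27 mm, knob 27 to 45 mm above it; z up. Stacked at a pitch of 27 mm, the collar round the knob below.
- jar_a: open, empty terracotta jar, loose: round-bellied, narrow-necked (widest 100 mm at 50 mm up, straight neck from 88 mm up); 115 mm tall, mouth 50 mm inside, rim 60 mm outside. Origin: centre of its foot, on the table; z up. Takes the lid with the 60 mm plate (4 mm play round the collar); seated, that lid's origin is 95 mm above the jar's.
- jar_b: open, empty terracotta jar, loose: tall, slim, straight-sided canister; 135 mm tall, mouth 66 mm inside, rim 76 mm outside. Origin: centre of its foot, on the table; z up. Takes the lid with the 76 mm plate (4 mm play round the collar); seated, that lid's origin is 115 mm above the jar's.
- jar_c: open, empty terracotta jar, loose: stout, round-bellied (widest 120 mm at 42 mm up, straight neck from 70 mm up); 98 mm tall, mouth 82 mm inside, rim 92 mm outside. Origin: centre of its foot, on the table; z up. Takes the lid with the 92 mm plate (4 mm play round the collar); seated, that lid's origin is 78 mm above the jar's.
- jar_d: open, empty terracotta jar, loose: squat, wide, straight-sided crock; 78 mm tall, mouth 98 mm inside, rim 108 mm outside. Origin: centre of its foot, on the table; z up. Takes the lid with the 108 mm plate (4 mm play round the collar); seated, that lid's origin is 58 mm above the jar's.
- raw_cup: unfired, grey-brown clay cup with a side handle, standing among the jars; 80 mm in diameter, 90 mm tall, the handle reaches 71 mm from the axis towards its +y. Origin at the centre of its foot. Brittle: it is not to be moved.

How it is judged:
At the end, for the whole second after the job is handed in: Each of the four lids sits on its own jar: centres within 8 mm, height within 3.5 mm of fully seated, level within 0.06 rad, at rest and released; every jar is upright and within 40 mm of where it stood; the unfired cup is within 10 mm of where it stood (horizontal distance between lid_a and jar_a below 0.008 m and z of lid_a in the frame of jar_a between 0.0915 and 0.0985 m and angle between each of lid_a, jar_a, lid_b, jar_b, lid_c, jar_c, lid_d, jar_d's own z axis and vertical below 0.06 rad and distance of each of jar_a, jar_b, jar_c, jar_d from where it was at the start of the episode below 0.04 m and linear speed of each of lid_a, lid_b, lid_c, lid_d below 0.02 m/s and contact force between each of lid_a, lid_b, lid_c, lid_d and the fingers below 0.1 N and horizontal distance between lid_b and jar_b below 0.008 m and z of lid_b in the frame of jar_b between 0.1115 and 0.1185 m and horizontal distance between lid_c and jar_c below 0.008 m and z of lid_c in the frame of jar_c between 0.0745 and 0.0815 m and horizontal distance between lid_d and jar_d below 0.008 m and z of lid_d in the frame of jar_d between 0.0545 and 0.0615 m and distance of raw_cup from where it was at the start of the episode below 0.01 m); the robot touches nothing.
It fails at once if a lid is let go over its jar more than 30 mm above its seat (dropped) ((horizontal distance between lid_a and jar_a below 0.03 m and z of lid_a in the frame of jar_a above 0.125 m and contact force between lid_a and the fingers below 0.01 N) or (horizontal distance between lid_b and jar_b below 0.03 m and z of lid_b in the frame of jar_b above 0.145 m and contact force between lid_b and the fingers below 0.01 N) or (horizontal distance between lid_c and jar_c below 0.03 m and z of lid_c in the frame of jar_c above 0.108 m and contact force between lid_c and the fingers below 0.01 N) or (horizontal distance between lid_d and jar_d below 0.03 m and z of lid_d in the frame of jar_d above 0.088 m and contact force between lid_d and the fingers below 0.01 N)).
It fails at once if a jar is tipped by more than 20 degrees (angle between any of jar_a, jar_b, jar_c, jar_d's own z axis and vertical above 0.35 rad).
It fails at once if the unfired cup is shifted by more than 10 mm or tipped (distance of raw_cup from where it was at the start of the episode above 0.01 m or angle between raw_cup's own z axis and vertical above 0.15 rad).
It also fails if it takes over 115 s, if anything falls off the work surface, if the arm or the gripper's body presses on something with over 40 N, if the wrist force passes 120 N, or if a joint passes its speed limit or range.

## Robot

A 6-joint arm with a two-finger parallel gripper is mounted at the origin on the work surface. World frame = base frame: x ahead of the robot, y to its left, z up, the work surface at z = 0. Lengths are in m, angles in rad, forces in N, time in s.
With the tool pointing down it reaches from about 0.325 to 0.9 m from the base axis. Payload 6.1 kg.
Tool frame: the origin (TCP) lies midway between the tips of the shut fingers; the grasp point (between the pads) lies 19 mm behind it; z points along the fingers, y is the line along which they close (so a half turn about z gives the same grasp; the last joint's range is limited). The gripper opens to 87 mm and grips with 3 to 60 N. Pads are 19 mm wide; open, the fingers measure 117 mm over their backs; the gripper's body (75 mm by 190 mm) begins 51 mm behind the grasp point.
Start: joints at [1.137, 0.22, 1.526, -0, 1.395, -0.126], TCP at [0.189, 0.596, 0.223] pointing down, gripper open.
Joint ranges: [-2.98, 2.98], [-0.91, 2.08], [0.09, 2.57], [-1.24, 4.39], [0.2, 2.65], [-2.68, 2.68]. Speed limits (rad/s): [2.57, 2.57, 3.01, 3.14, 3.14, 3.14].

## Interface

Orientations are given as a rotation vector (axis times angle).
In Python, from workcell import state, get_image, calibration, finish_job gives the robot as it stands. The module is installed in compiled form; this text tells all that it offers.
- The arm moves only by the tool arm_command, never from a script. Its argument "motion" is a list of rows, each a list of 7 numbers: the finger opening in mm, from 0 to 87, then the shift along the tool's x, y, z in mm, then the turn, a rotation vector about the tool's x, y, z in degrees. In form: [[fingers, x, y, z, ax, ay, az], ...]. A call has 1 to 8 rows; each row shifts and turns the commanded pose from where the row before left it, along the tool's axes as they then stand; what a row does not reach is not made up. A row lasts 1/12 s, in which the tool goes at most 41.7 mm and 7.16 degrees, less where a joint would pass 70% of its speed; a pose out of reach is approached as far as the arm can. A call is refused whole if a number of a shift passes 41.7 or a number of a turn 7.16, either way. A call with a gripper value outside its range is refused whole. The fingers move at their own pace and stop on an object; "force" is the grip in N (left out, the last holds). Time passes only in rows, so rows that do not move let the fingers close. It gives the time, the measured TCP pose, the force, the opening and the grip force at its end, in the units of the state.
- state(): the state, without advancing time (a new reading comes with each control period).
- get_image(name): name is "scene" or "top" or "wrist"; returns the picture (480x640x3 uint8, blue, green, red); there is no depth.
- calibration(name): a dict with "fx", "fy", "cx", "cy" (pixels), "k1" (the pictures are not rectified: a ray, as slopes to the right and down, at radius r is drawn at 1 + k1 r^2 times it, then the intrinsics apply), "R" (3x3) and "t" (3): a world point X has camera coordinates R X + t. Camera axes: x right, y down, z forward; pixel columns grow to the right and rows downward; lengths in m; the calibration is good to about 2 mm. A picture is of the moment at which its call begins: read the wrist's pose just before it. calibration takes no time and is no camera call; for the wrist camera it gives the pose at the moment of the call.
- finish_job(): hands the job in; it is judged then, once.
The state is a dict: "time_s": time; "q": joint angles; "joint_vel": joint speeds; "joint_efforts": joint torques, N m; "position": TCP position; "tcp_rot": TCP orientation; "contact_force": force on the tool from outside, world axes, zero at the start; "ft_torque": the same for the moment, N m; "finger_gap": finger opening in m; "grasp_force": force on a finger pad.
Only numpy, scipy, OpenCV 4.12 (cv2) and the standard library are available. Lean on these libraries where they do the work, as an engineer would, in place of code of your own. Each camera call takes 0.05 s, during which the arm holds its last target. There are 200 camera calls.

## Working session

There is one attempt and no reset: what is moved stays moved. The work goes in short steps, Python scripts to look and compute and a tool call to move; the robot and the scene stay as the last step left them, time stands still between calls to the robot, and variables do not carry over. Pictures are saved under pics/ and viewed, at most 14 in all, crops included, and the job is handed in when it is done.

Besides the shell and the picture viewer there is one more tool, called after "Request:" as name(argument=value, ...) on one line, values as JSON. arm_command: Moves the arm, as the interface text tells. Its arguments: {"type":"object","properties":{"motion":{"type":"array","items":{"type":"array","items":{"type":"number"}}},"force":{"type":"number"}},"required":["motion"]}

```bash
mkdir -p pics; python3 - <<'E'
from workcell import *
import cv2
for n in ("scene","top"):
    cv2.imwrite(f"pics/{n}0.png",get_image(n)); c=calibration(n); print(n,c)
s=state(); print(s)
E
```

```text
scene {'fx': 564.0676017642427, 'fy': 564.0676017642427, 'cx': 317.59609315539336, 'cy': 245.59296816781873, 'k1': 0.024698405141478384, 'R': array([[-0.65623101,  0.75454302, -0.00506824],
       [ 0.54277674,  0.46736922, -0.69782478],
       [-0.52417007, -0.46068518, -0.71625058]]), 't': array([ 0.35001658, -0.23574237,  1.3105511 ])}
top {'fx': 529.9236437274454, 'fy': 529.9236437274454, 'cx': 325.20000475881864, 'cy': 233.70750030871014, 'k1': -0.0911413859200236, 'R': array([[-0.00137113, -0.99935857, -0.03578506],
       [-0.990625  ,  0.00624574, -0.1364665 ],
       [ 0.13660247,  0.03526246, -0.98999814]]), 't': array([0.02844199, 0.5481866 , 0.85730153])}
{'time_s': 0.1, 'q': array([ 1.13691350e+00,  2.21166790e-01,  1.52750978e+00, -2.02107397e-05,
        1.39471101e+00, -1.26083656e-01]), 'joint_vel': array([-0.00027549, -0.00032172, -0.00380493,  0.00132258,  0.00054896,
       -0.00151792]), 'joint_efforts': array([ 1.54224541e-03, -4.95947635e+01, -3.88515043e+01,  7.01237144e-02,
        5.16521651e-02, -1.32519412e-05]), 'position': array([0.18910957, 0.59510393, 0.22152764]), 'tcp_rot': array([-4.81504677e-01, -3.10399003e+00,  2.71789262e-03]), 'contact_force': array([ 0.00697837, -0.01268178,  0.21523566]), 'ft_torque': array([-0.01054539, -0.02218577, -0.03516685]), 'grasp_force': 0.0, 'finger_gap': 0.0869626215047668}
```

View pics/top0.png

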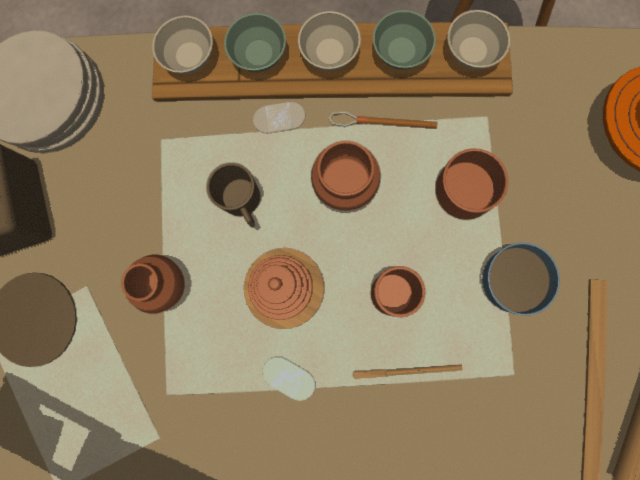

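View pics/scene0.png

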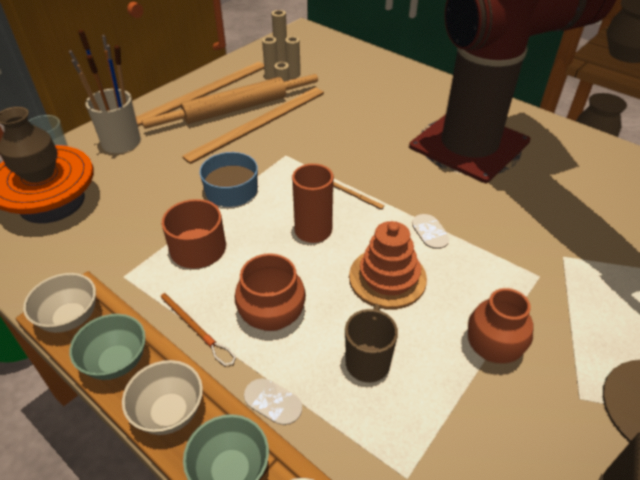

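The top view shows the stack's knob at about (274,284). The jar rims are at a (142,282), b (400,291), c (346,169) and d (474,183). The cup is at (233,187) with its handle pointing to (252,222). The scene view agrees with this. Next I refine the positions with circle fits in both cameras.

```bash
cat > h.py <<'E'
import numpy as np, cv2
from scipy.optimize import minimize
from scipy.ndimage import map_coordinates
from workcell import *
def proj(X,c):
    p=np.asarray(X)@c['R'].T+c['t']; s=p[:,:2]/p[:,2:]
    s=s*(1+c['k1']*(s**2).sum(1,keepdims=True))
    return s*[c['fx'],c['fy']]+[c['cx'],c['cy']]
def ray(uv,c,z):
    d=(np.array(uv,float)-[c['cx'],c['cy']])/[c['fx'],c['fy']]; s=d.copy()
    for _ in range(20): s=d/(1+c['k1']*(s@s))
    o=-c['R'].T@c['t']; v=c['R'].T@np.r_[s,1]
    return (o+v*(z-o[2])/v[2])[:2]
T=np.linspace(0,2*np.pi,120,endpoint=False)
def circ(x,y,z,r): return np.c_[x+r*np.cos(T),y+r*np.sin(T),np.full(T.size,z)]
def grad(im,s=1.2):
    g=cv2.GaussianBlur(im.astype(np.float32),(0,0),s)
    a=[np.hypot(cv2.Sobel(g[...,k],5,1,0),cv2.Sobel(g[...,k],5,0,1)) for k in range(3)]
    return np.minimum(sum(a),250)
def score(xy,circs,views):
    t=0
    for G,c in views:
        for z,r in circs:
            p=proj(circ(*xy,z,r),c); t+=map_coordinates(G,[p[:,1],p[:,0]],order=1).mean()
    return t
def fit(xy0,circs,views,w=.015):
    # coarse grid then refine
    g=np.arange(-w,w+1e-9,.0015)
    b=max(((score((xy0[0]+a,xy0[1]+e),circs,views),xy0[0]+a,xy0[1]+e) for a in g for e in g))
    r=minimize(lambda q:-score(q,circs,views),b[1:],method='Nelder-Mead',options=dict(initial_simplex=np.array(b[1:])+np.array([[0,0],[.001,0],[0,.001]])))
    return r.x,-r.fun
E
python3 - <<'E'
from h import *
C={n:calibration(n) for n in("top","scene")}; I={n:cv2.imread(f"pics/{n}0.png") for n in C}
V={n:(grad(I[n]),C[n]) for n in C}
O={'a':((142,282),[(.115,.030),(.115,.025)]),'b':((400,291),[(.135,.038),(.135,.033)]),'c':((346,169),[(.098,.046),(.098,.041)]),'d':((474,183),[(.078,.054),(.078,.049)]),
'cup':((233,187),[(.09,.04)]),'stack':((274,284),[(.138,.01),(.120,.030),(.093,.038),(.066,.046),(.039,.054)])}
for k,(uv,ci) in O.items():
    p0=ray(uv,C['top'],ci[0][0]); 
    print(k,p0.round(4),[ (fit(p0,ci,v)[0].round(4),round(fit(p0,ci,v)[1])) for v in ([V['top']],[V['scene']],[V['top'],V['scene']])])
    p,_=fit(p0,ci,list(V.values()))
    for n in C:
        for z,r in ci: cv2.polylines(I[n],[(proj(circ(*p,z,r),C[n])*8).astype(int)],True,(0,255,0),1,cv2.LINE_AA,3)
for h in ((252,222),): print('handle',ray(h,C['top'],.06))
cv2.imwrite("pics/o1.png",np.hstack([cv2.resize(I['top'][120:340,100:520],(800,419))]))
cv2.imwrite("pics/o1.png",np.vstack([cv2.resize(I['top'][130:330,110:520],(615,300)),cv2.resize(I['scene'][140:390,150:550],(615,300))]))
E
```

```text
a [0.4634 0.31  ] [(array([0.4635, 0.3138]), 392), (array([0.4644, 0.3177]), 486), (array([0.4639, 0.3167]), 854)]
b [ 0.4486 -0.0877] [(array([ 0.4487, -0.0875]), 457), (array([ 0.4487, -0.0857]), 462), (array([ 0.449 , -0.0861]), 914)]
c [ 0.6445 -0.0093] [(array([ 0.6482, -0.0083]), 385), (array([ 0.6474, -0.0065]), 487), (array([ 0.6476, -0.0072]), 858)]
d [ 0.6248 -0.2182] [(array([ 0.6291, -0.2182]), 454), (array([ 0.6309, -0.2148]), 472), (array([ 0.6304, -0.2181]), 910)]
cup [0.6188 0.1744] [(array([0.622 , 0.1801]), 242), (array([0.6226, 0.1828]), 244), (array([0.6219, 0.1816]), 478)]
stack [0.4595 0.0991] [(array([0.4676, 0.1122]), 475), (array([0.4606, 0.1039]), 1113), (array([0.461 , 0.1027]), 1547)]
handle [0.56570789 0.14744121]
```

View pics/o1.png

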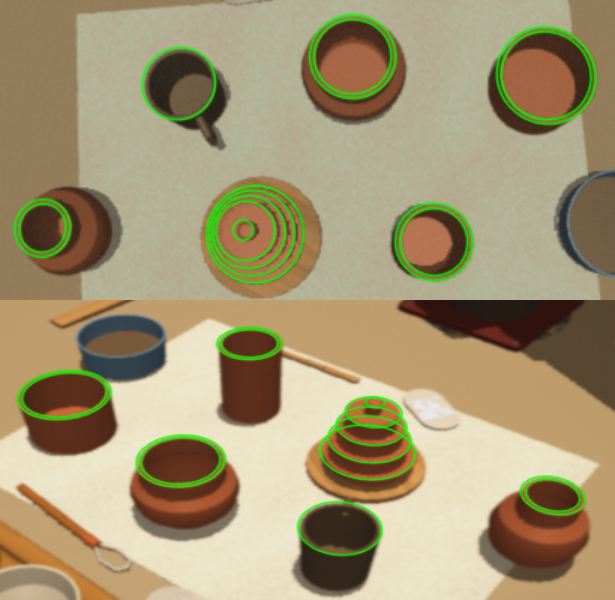

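The overlays sit on the rims and the stack. Stack is at (0.461, 0.103), jar a (0.464, 0.316), b (0.449, -0.086), c (0.648, -0.007), d (0.630, -0.217). I square the tool to the world axes and move above the stack.

Request:
arm_command(motion=[[40,0,0,0,0,0,-5.9],[40,0,0,0,0,0,-5.9],[40,0,0,0,0,0,-5.9],[40,-17,-30.8,0,0,0,0],[40,-17,-30.8,0,0,0,0],[40,-17,-30.8,0,0,0,0],[40,-17,-30.8,0,0,0,0],[40,-17,-30.8,0,0,0,0]], force=25)

```text
time_s: 0.77
position: [0.2747, 0.44, 0.2219]
tcp_rot: [0.003, -3.141, 0.001]
contact_force: [0.4, -0.5, -0.4]
finger_gap: 0.0438
grasp_force: 0.0
```

Request:
arm_command(motion=[[40,-17,-30.8,0,0,0,0],[40,-17,-30.8,0,0,0,0],[40,-17,-30.8,0,0,0,0],[40,-17,-30.8,0,0,0,0],[40,-17,-30.8,0,0,0,0],[40,-17,-30.8,0,0,0,0],[40,-17,-30.8,0,0,0,0],[40,-17,-30.8,0,0,0,0]])

```text
time_s: 1.43
position: [0.411, 0.1938, 0.2223]
tcp_rot: [0.002, -3.141, 0.0]
contact_force: [0.6, 0.2, 0.1]
finger_gap: 0.0402
grasp_force: 0.0
```

Request:
arm_command(motion=[[40,-17,-30.8,0,0,0,0],[40,-17,-30.8,0,0,0,0],[40,-17,-30.8,0,0,0,0],[40,0,0,0,0,0,0],[40,0,0,0,0,0,0]])

```text
time_s: 1.85
position: [0.4622, 0.1016, 0.2221]
tcp_rot: [-0.004, -3.141, -0.0]
contact_force: [-1.1, -0.6, -0.3]
finger_gap: 0.0398
grasp_force: 0.0
```

```bash
python3 - <<'E'
from h import *
c=calibration("wrist"); im=get_image("wrist"); cv2.imwrite("pics/w1raw.png",im); s=state()
print(s['position'],s['tcp_rot'], (-c['R'].T@c['t']).round(4),c['R'][2].round(3))
ci=[(.138,.01),(.120,.030),(.093,.038),(.066,.046),(.039,.054)]
v=[(grad(im,1.5),c)]
for sub in (ci,ci[:2],ci[1:]):
    p,f=fit((.461,.103),sub,v,.012); print(p.round(4),f)
p,f=fit((.461,.103),ci,v,.012)
for z,r in ci: cv2.polylines(im,[(proj(circ(*p,z,r),c)*8).astype(int)],True,(0,255,0),1,cv2.LINE_AA,3)
q=proj(np.array([[*s['position']]]),c); print('tcp px',q)
cv2.imwrite("pics/w1.png",im)
E
```

```text
[0.46164166 0.10271224 0.22206678] [-1.50525690e-03 -3.14033691e+00 -6.05788249e-04] [0.3957 0.1032 0.3836] [ 0.246  0.    -0.969]
[0.4719 0.1171] 430.7257995605469
[0.4717 0.0918] 168.24310302734375
[0.4727 0.1174] 381.758056640625
tcp px [[319.63567086 292.53499891]]
```

View pics/w1.png

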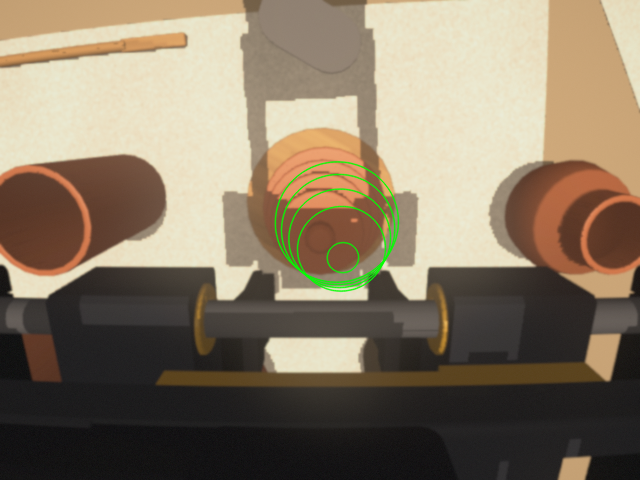

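The wrist view shows the knob at about (320,237), with the plate arcs centred on column 320. The automatic fit was pulled off by shadows. I take the knob position directly from its pixel.

```bash
python3 - <<'E'
from h import *
c=calibration("wrist"); print(ray((320,237),c,.138))
im=cv2.imread("pics/w1raw.png"); 
p0=ray((320,237),c,.138); v=[(grad(im,1.2),c)]
print(fit(p0,[(.138,.01)],v,.005))
print([ (x,proj(circ(x,.103,.138,.01),c).mean(0).round(1)) for x in(.455,.461,.465)])
for p,col in ((p0,(0,255,0)),((.461,.103),(255,0,0))):
  for z,r in [(.138,.01),(.120,.030),(.093,.038),(.066,.046),(.039,.054),(.012,.065)]: cv2.polylines(im,[(proj(circ(*p,z,r),c)*8).astype(int)],True,col,1,cv2.LINE_AA,3)
cv2.imwrite("pics/w2.png",cv2.resize(im[100:300,200:440],(720,600)))
E
```

```text
[0.45794558 0.10396235]
(array([0.45726435, 0.1037646 ]), np.float64(40.55256652832031))
[(0.455, array([318.5, 232.4])), (0.461, array([318.5, 241.6])), (0.465, array([318.5, 247.7]))]
```

View pics/w2.png

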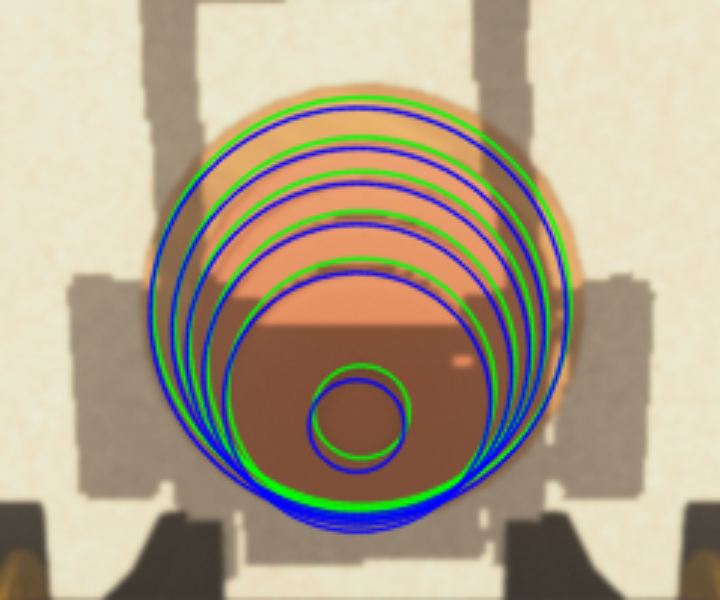

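The overlay fits a stack at about (0.458, 0.104), 3 mm from the scene camera's estimate. I use (0.459, 0.1035), descend and grip the knob of lid_a.

Request:
arm_command(motion=[[40,2.6,0.8,20,0,0,0],[40,0,0,25,0,0,0],[40,0,0,25,0,0,0],[40,0,0,18,0,0,0],[40,0,0,10,0,0,0],[40,0,0,0,0,0,0],[40,0,0,0,0,0,0]])

```text
time_s: 2.48
position: [0.4589, 0.1047, 0.1247]
tcp_rot: [0.004, -3.141, -0.0]
contact_force: [-0.1, -0.3, 1.1]
finger_gap: 0.04
grasp_force: 0.0
```

Request:
arm_command(motion=[[10,0,0,0,0,0,0],[10,0,0,0,0,0,0],[10,0,0,0,0,0,0],[10,0,0,0,0,0,0],[10,0,0,0,0,0,0],[10,0,0,0,0,0,0]])

```text
time_s: 2.98
position: [0.46, 0.1038, 0.1254]
tcp_rot: [-0.002, 3.14, 0.0]
contact_force: [0.4, 0.7, 4.4]
finger_gap: 0.0193
grasp_force: 25.0
```

Request:
arm_command(motion=[[10,0,0,-10,0,0,0],[10,0,0,-15,0,0,0],[10,0,0,-25,0,0,0],[10,0,0,-25,0,0,0],[10,0,0,-20,0,0,0],[10,0,25,-5,0,0,0],[10,-2,35,0,0,0,0],[10,-2,35,0,0,0,0]])

```text
time_s: 3.65
position: [0.4637, 0.1996, 0.2261]
tcp_rot: [0.002, 3.14, 0.001]
contact_force: [1.2, -0.5, -0.3]
finger_gap: 0.0193
grasp_force: 25.0
```

Request:
arm_command(motion=[[10,0,35,0,0,0,0],[10,0,35,0,0,0,0],[10,0,30,0,0,0,0],[10,0,17.5,0,0,0,0],[10,0,0,0,0,0,0],[10,0,0,0,0,0,0]])

```text
time_s: 4.15
position: [0.4625, 0.317, 0.2244]
tcp_rot: [0.005, -3.141, 0.001]
contact_force: [0.2, -0.3, -0.7]
finger_gap: 0.0191
grasp_force: 25.0
```

```bash
python3 - <<'E'
from h import *
s=state(); print(s['position'],s['finger_gap'],s['contact_force'])
I=[]
for n in("scene","top"):
    im=get_image(n); c=calibration(n); cv2.imwrite(f"pics/{n}2.png",im)
    u=proj(np.array([s['position']]),c)[0].astype(int); u[0]=max(u[0],100); I.append(cv2.resize(im[max(u[1]-100,0):max(u[1]-100,0)+200,u[0]-100:u[0]+100],(400,400)))
    print(n,u)
cv2.imwrite("pics/p2.png",np.hstack(I))
E
```

```text
[0.46249312 0.31700509 0.22444409] 0.019138375912934727 [ 0.18304883 -0.28597738 -0.73716037]
scene [529 250]
top [107 278]
```

View pics/p2.png

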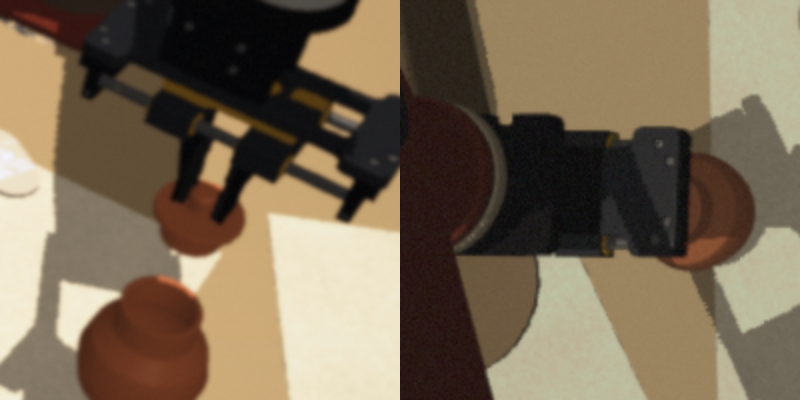

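Lid_a is held level above jar_a. The top and scene cameras disagree on jar_a's y by 4 mm, so I check it, and jar_b, in the earlier wrist picture.

```bash
python3 - <<'E'
from h import *
k=calibration("wrist"); im=get_image("wrist"); cv2.imwrite("pics/w3.png",im); s=state()
R=np.array([[0,1,0],[.969,0,.246],[.246,0,-.969]]); c=dict(k,R=R,t=-R@np.array([.3957,.1032,.3836]))
G=grad(cv2.imread("pics/w1raw.png"),1.2)
def sc(xy,ci):
    t=0
    for z,r in ci:
        p=proj(circ(*xy,z,r),c); m=(p[:,0]>2)&(p[:,0]<637)&(p[:,1]<270)
        t+=map_coordinates(G,[p[m,1],p[m,0]],order=1).mean()
    return t
g=np.arange(-.01,.0101,.0005)
for n,p0,ci in(('a',(.464,.316),[(.115,.03),(.115,.025)]),('b',(.449,-.086),[(.135,.038),(.135,.033)])):
    print(n,max((sc((p0[0]+a,p0[1]+b),ci),p0[0]+a,p0[1]+b) for a in g for b in g))
# lid plate + jar in current image
x,y,z=s['position']
for xx,zz,r,col in((x,z-.003,.03,(0,255,0)),(.464,.115,.03,(255,0,0))):
    cv2.polylines(im,[(proj(circ(xx,y if zz>.15 else .3165,zz,r),k)*8).astype(int)],True,col,1,cv2.LINE_AA,3)
cv2.imwrite("pics/w3o.png",im)
E
```

```text
a (np.float32(483.8987), np.float64(0.463), np.float64(0.318))
b (np.float32(496.11584), np.float64(0.449), np.float64(-0.08349999999999998))
```

View pics/w3o.png

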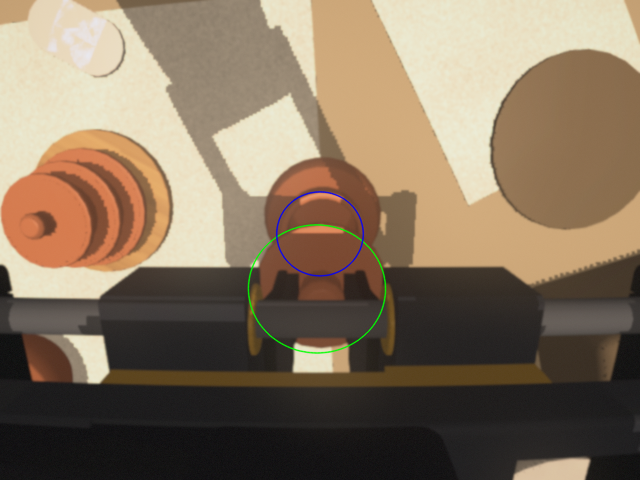

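The wrist picture shows the blue rim model close to jar_a's actual rim, top edge at about row 192. The held plate looks smaller than my green model, so I check how high the lid hangs.

```bash
python3 - <<'E'
from h import *
c=calibration("scene"); im=cv2.imread("pics/scene2.png"); x,y,z=state()['position']; V=[(grad(im,1.),c)]
for dz in(.003,-.003,-.009,-.015,-.021): 
    p,f=fit((x,y),[(z-dz,.03)],V,.008); print(dz,p.round(4),round(f))
a=im.copy()
for zz,r,col in((z-.003,.03,(0,255,0)),(z-.010,.03,(0,255,255)),(.115,.03,(255,0,0)),):
    xx,yy=(x,y) if zz>.15 else (.464,.3175)
    cv2.polylines(a,[(proj(circ(xx,yy,zz,r),c)*8).astype(int)],True,col,1,cv2.LINE_AA,3)
w=cv2.imread("pics/w3.png")
cv2.imwrite("pics/p3.png",np.hstack([cv2.resize(a[210:330,450:570],(400,400),interpolation=2),cv2.resize(w[180:380,220:420],(400,400),interpolation=2)]))
E
```

```text
0.003 [0.4759 0.3209] 177
-0.003 [0.4808 0.3221] 178
-0.009 [0.454  0.3232] 131
-0.015 [0.4484 0.3202] 139
-0.021 [0.4551 0.322 ] 138
```

View pics/p3.png

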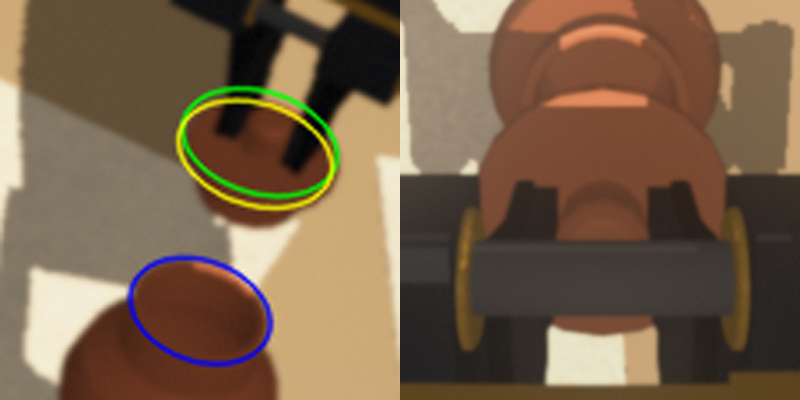

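The lid hangs about 10–12 mm below the fingertips and is centred within about 1–2 mm of jar_a at (0.4635, 0.3177). I lower it, going slowly near the seat.

Request:
arm_command(motion=[[10,0,0,15,0,0,0],[10,0,0,20,0,0,0],[10,0,0,15,0,0,0],[10,0,0,12,0,0,0],[10,0,0,8,0,0,0],[10,0,0,6,0,0,0],[10,0,0,4,0,0,0],[10,0,0,0,0,0,0]])

```text
time_s: 4.97
position: [0.463, 0.3161, 0.1441]
tcp_rot: [0.001, -3.141, 0.001]
contact_force: [0.2, 0.2, -0.3]
finger_gap: 0.0189
grasp_force: 25.0
```

Request:
arm_command(motion=[[10,0,0,2,0,0,0],[10,0,0,2,0,0,0],[10,0,0,0,0,0,0]])

```text
time_s: 5.22
position: [0.4632, 0.3165, 0.1407]
tcp_rot: [-0.002, 3.141, 0.0]
contact_force: [0.0, -0.1, 0.2]
finger_gap: 0.019
grasp_force: 25.0
```

Request:
arm_command(motion=[[10,0,0,2,0,0,0],[10,0,0,2,0,0,0],[10,0,0,0,0,0,0]])

```text
time_s: 5.47
position: [0.4628, 0.3164, 0.1362]
tcp_rot: [0.002, -3.141, 0.0]
contact_force: [-0.5, -0.3, -1.4]
finger_gap: 0.0189
grasp_force: 25.0
```

Request:
arm_command(motion=[[10,0,0,2,0,0,0],[10,0,0,1,0,0,0],[10,0,0,0,0,0,0]])

```text
time_s: 5.72
position: [0.4629, 0.3163, 0.1332]
tcp_rot: [0.002, -3.141, 0.0]
contact_force: [-0.1, -0.1, -0.9]
finger_gap: 0.0193
grasp_force: 25.0
```

Request:
arm_command(motion=[[10,0,0,2,0,0,0],[10,0,0,1,0,0,0],[10,0,0,0,0,0,0]])

```text
time_s: 5.97
position: [0.4629, 0.3163, 0.1302]
tcp_rot: [0.002, -3.141, 0.0]
contact_force: [0.6, -0.9, -0.4]
finger_gap: 0.019
grasp_force: 25.0
```

```bash
python3 - <<'E'
from h import *
I=[]
for n,(u,v) in(("scene",(515,315)),("wrist",(320,290))):
    im=get_image(n); cv2.imwrite(f"pics/{n}4.png",im); I.append(cv2.resize(im[v-70:v+70,u-70:u+70],(400,400),interpolation=2))
cv2.imwrite("pics/p4.png",np.hstack(I))
E
```

```text
(no output)
```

View pics/p4.png

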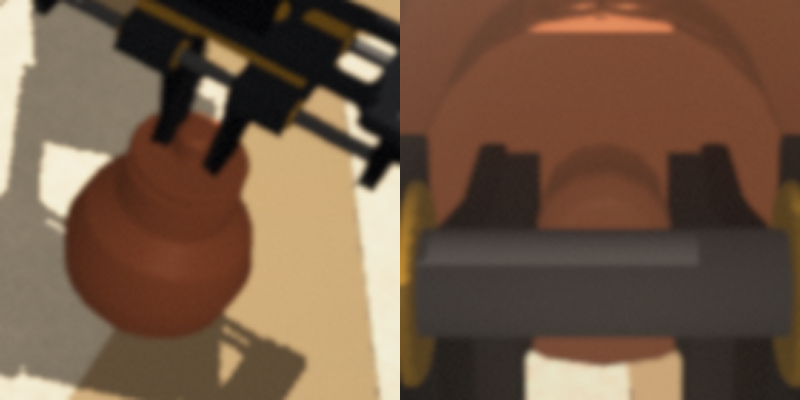

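Lid_a's plate is almost on the rim with the collar in the neck. I keep lowering until it makes contact.

Request:
arm_command(motion=[[10,0,0,1.5,0,0,0],[10,0,0,1,0,0,0],[10,0,0,0,0,0,0]])

```text
time_s: 6.32
position: [0.4629, 0.3164, 0.1277]
tcp_rot: [0.002, -3.141, 0.0]
contact_force: [0.0, -0.1, -0.2]
finger_gap: 0.0186
grasp_force: 25.0
```

Request:
arm_command(motion=[[10,0,0,1,0,0,0],[10,0,0,1,0,0,0],[10,0,0,0,0,0,0]])

```text
time_s: 6.57
position: [0.4638, 0.3168, 0.1276]
tcp_rot: [-0.002, 3.14, 0.001]
contact_force: [-1.9, -1.3, 7.5]
finger_gap: 0.0189
grasp_force: 25.0
```

There was 7.5 N of contact, with the tip 32 mm above the seated origin, which matches the grasp offset. I release and go back for lid_b.

Request:
arm_command(motion=[[40,0,0,0,0,0,0],[40,0,0,0,0,0,0],[40,0,0,0,0,0,0],[40,0,0,-20,0,0,0],[40,0,0,-30,0,0,0],[40,1,-30,-25,0,0,0],[40,1,-35,-15,0,0,0],[40,2,-35,0,0,0,0]])

```text
time_s: 7.23
position: [0.4612, 0.2165, 0.2203]
tcp_rot: [-0.005, 3.135, 0.003]
contact_force: [1.2, 0.1, 0.7]
finger_gap: 0.0399
grasp_force: 0.0
```

Request:
arm_command(motion=[[40,0,-35,0,0,0,0],[40,0,-35,0,0,0,0],[40,0,-30,10,0,0,0],[40,0,-13,20,0,0,0],[40,0,0,20,0,0,0],[40,0,0,10,0,0,0],[40,0,0,0,0,0,0],[40,0,0,0,0,0,0]])

```text
time_s: 7.9
position: [0.459, 0.1038, 0.1558]
tcp_rot: [0.003, -3.14, -0.0]
contact_force: [0.9, -0.0, 1.0]
finger_gap: 0.0403
grasp_force: 0.0
```

```bash
python3 - <<'E'
from h import *
I=[]
c=calibration("wrist");s=state();p=s['position'];print(p)
im=get_image("wrist")
for x in(.458,.461): 
  for z,r in [(.111,.01),(.093,.038)]: cv2.polylines(im,[(proj(circ(x,.1035,z,r),c)*8).astype(int)],True,(0,255,0) if x<.46 else (255,0,0),1,cv2.LINE_AA,3)
I.append(cv2.resize(im[170:330,240:400],(400,400),interpolation=2))
im=get_image("scene");cv2.imwrite("pics/scene5.png",im);I.append(cv2.resize(im[245:385,445:585],(400,400),interpolation=2))
cv2.imwrite("pics/p5.png",np.hstack(I))
E
```

```text
[0.45895162 0.10378739 0.1557913 ]
```

View pics/p5.png

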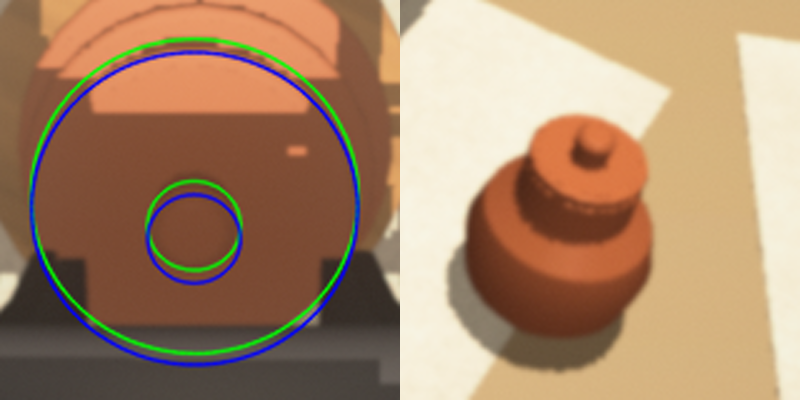

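Lid_a is seated flat on jar_a. The stack centre is confirmed at about (0.4585, 0.1035). Now I grip lid_b and carry it to jar_b.

Request:
arm_command(motion=[[40,0,0,20,0,0,0],[40,0,0,20,0,0,0],[40,0,0,12,0,0,0],[40,0,0,6,0,0,0],[40,0,0,0,0,0,0],[40,0,0,0,0,0,0],[10,0,0,0,0,0,0],[10,0,0,0,0,0,0]])

```text
time_s: 8.67
position: [0.4604, 0.1036, 0.0994]
tcp_rot: [-0.002, 3.139, 0.0]
contact_force: [-0.4, -0.2, 0.8]
finger_gap: 0.0331
grasp_force: 0.0
```

Request:
arm_command(motion=[[10,0,0,0,0,0,0],[10,0,0,0,0,0,0],[10,0,0,0,0,0,0],[10,0,0,0,0,0,0]], force=30)

```text
time_s: 9.0
position: [0.4599, 0.1033, 0.0987]
tcp_rot: [-0.002, 3.14, -0.0]
contact_force: [-0.2, -0.4, 4.1]
finger_gap: 0.0185
grasp_force: 30.0
```

Request:
arm_command(motion=[[10,0,0,-10,0,0,0],[10,0,0,-20,0,0,0],[10,0,0,-30,0,0,0],[10,0,0,-30,0,0,0],[10,0,-15,-30,0,0,0],[10,2,-28,-15,0,0,0],[10,2,-32,0,0,0,0],[10,2,-32,0,0,0,0]])

```text
time_s: 9.67
position: [0.454, -0.0044, 0.2353]
tcp_rot: [-0.005, 3.138, -0.001]
contact_force: [0.5, 0.5, -0.5]
finger_gap: 0.0187
grasp_force: 30.0
```

Request:
arm_command(motion=[[10,2,-32,0,0,0,0],[10,2,-28,0,0,0,0],[10,0,-15,0,0,0,0],[10,0,-6.5,0,0,0,0],[10,0,0,0,0,0,0],[10,0,0,0,0,0,0]])

```text
time_s: 10.17
position: [0.4494, -0.0846, 0.2331]
tcp_rot: [0.001, -3.141, -0.001]
contact_force: [-1.0, 0.9, -1.8]
finger_gap: 0.0189
grasp_force: 30.0
```

Request:
arm_command(motion=[[10,0,0,12,0,0,0],[10,0,0,20,0,0,0],[10,0,0,14,0,0,0],[10,0,0,8,0,0,0],[10,0,0,5,0,0,0],[10,0,0,0,0,0,0]])

```text
time_s: 10.67
position: [0.4488, -0.0841, 0.1727]
tcp_rot: [0.004, -3.139, -0.001]
contact_force: [-0.7, 0.4, -0.8]
finger_gap: 0.0187
grasp_force: 30.0
```

```bash
python3 - <<'E'
from h import *
s=state();p=s['position'];print(p)
im=get_image("scene");c=calibration("scene")
for x,y,z,r,col in [(p[0],p[1],p[2]-.0057,.038,(0,255,0)),(p[0],p[1],p[2]-.0127,.038,(0,255,0)),(.449,-.086,.135,.038,(255,0,0)),(p[0],p[1],p[2]-.0327,.029,(0,255,255))]: cv2.polylines(im,[(proj(circ(x,y,z,r),c)*8).astype(int)],True,col,1,cv2.LINE_AA,3)
I=[cv2.resize(im[110:230,255:375],(400,400),interpolation=2)]
im=get_image("wrist");c=calibration("wrist")
for x,y,z,r,col in [(p[0],p[1],p[2]-.0057,.038,(0,255,0)),(.449,-.085,.135,.038,(255,0,0))]: cv2.polylines(im,[(proj(circ(x,y,z,r),c)*8).astype(int)],True,col,1,cv2.LINE_AA,3)
I.append(cv2.resize(im[180:380,220:420],(400,400),interpolation=2))
cv2.imwrite("pics/p6.png",np.hstack(I))
E
```

```text
[ 0.4488117  -0.08410247  0.17265495]
```

View pics/p6.png

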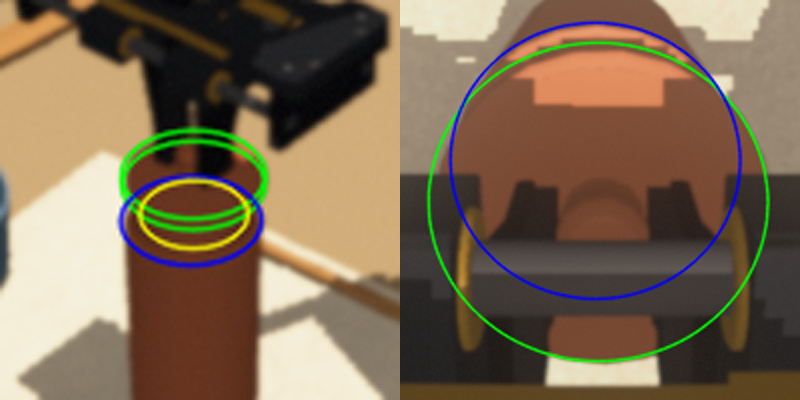

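Scene and wrist views show lid_b concentric with jar_b to within a couple of mm. I lower it in steps.

Request:
arm_command(motion=[[10,0,0,3,0,0,0],[10,0,0,3,0,0,0],[10,0,0,2,0,0,0],[10,0,0,0,0,0,0]])

```text
time_s: 11.1
position: [0.4493, -0.085, 0.1657]
tcp_rot: [0.002, -3.141, -0.0]
contact_force: [-0.1, -0.4, -1.0]
finger_gap: 0.0188
grasp_force: 30.0
```

Request:
arm_command(motion=[[10,0,0,3,0,0,0],[10,0,0,3,0,0,0],[10,0,0,2,0,0,0],[10,0,0,0,0,0,0]])

```text
time_s: 11.43
position: [0.4491, -0.085, 0.1574]
tcp_rot: [0.002, -3.141, -0.001]
contact_force: [0.5, -0.5, -1.2]
finger_gap: 0.0189
grasp_force: 30.0
```

Request:
arm_command(motion=[[10,0,0,2,0,0,0],[10,0,0,2,0,0,0],[10,0,0,2,0,0,0],[10,0,0,0,0,0,0]])

```text
time_s: 11.77
position: [0.4492, -0.085, 0.1515]
tcp_rot: [0.002, -3.141, -0.0]
contact_force: [0.0, -0.3, -0.4]
finger_gap: 0.0188
grasp_force: 30.0
```

Request:
arm_command(motion=[[10,0,0,1,0,0,0],[10,0,0,1,0,0,0],[10,0,0,1,0,0,0],[10,0,0,0,0,0,0]])

```text
time_s: 12.1
position: [0.4494, -0.085, 0.1488]
tcp_rot: [0.002, -3.141, -0.0]
contact_force: [0.9, 0.1, -1.1]
finger_gap: 0.0191
grasp_force: 30.0
```

Request:
arm_command(motion=[[10,0,0,1,0,0,0],[10,0,0,1,0,0,0],[10,0,0,0,0,0,0]])

```text
time_s: 12.35
position: [0.4498, -0.0852, 0.1477]
tcp_rot: [-0.002, 3.141, -0.0]
contact_force: [-2.2, 0.6, 4.7]
finger_gap: 0.0191
grasp_force: 30.0
```

Contact came at exactly the expected height of 0.1477. I release it and go for lid_c.

Request:
arm_command(motion=[[40,0,0,0,0,0,0],[40,0,0,0,0,0,0],[40,0,0,0,0,0,0],[40,0,0,-20,0,0,0],[40,0,0,-25,0,0,0],[40,-2,20,-20,0,0,0],[40,-2,30,0,0,0,0],[40,-2,32,0,0,0,0]])

```text
time_s: 13.02
position: [0.4567, -0.0031, 0.2139]
tcp_rot: [0.002, 3.138, -0.001]
contact_force: [0.5, 0.9, -0.4]
finger_gap: 0.0401
grasp_force: 0.0
```

Request:
arm_command(motion=[[40,-2,32,0,0,0,0],[40,-1.5,32,0,0,0,0],[40,0,28,15,0,0,0],[40,0,14.5,25,0,0,0],[40,0,0,25,0,0,0],[40,0,0,25,0,0,0],[40,0,0,15,0,0,0],[40,0,0,0,0,0,0]])

```text
time_s: 13.68
position: [0.4556, 0.1035, 0.1031]
tcp_rot: [0.002, -3.134, 0.001]
contact_force: [-0.4, 0.0, -1.1]
finger_gap: 0.0398
grasp_force: 0.0
```

Request:
arm_command(motion=[[40,0,0,15,0,0,0],[40,0,0,12,0,0,0],[40,0,0,7,0,0,0],[40,0,0,0,0,0,0],[40,0,0,0,0,0,0]])

```text
time_s: 14.1
position: [0.4591, 0.1034, 0.0736]
tcp_rot: [-0.002, 3.141, 0.0]
contact_force: [0.8, -0.1, 0.5]
finger_gap: 0.0402
grasp_force: 0.0
```

Request:
arm_command(motion=[[40,0,0,1.5,0,0,0],[10,0,0,0,0,0,0],[10,0,0,0,0,0,0],[10,0,0,0,0,0,0],[10,0,0,0,0,0,0],[10,0,0,0,0,0,0]], force=40)

```text
time_s: 14.6
position: [0.459, 0.1034, 0.0719]
tcp_rot: [-0.002, 3.141, -0.0]
contact_force: [-0.1, 0.5, 1.7]
finger_gap: 0.0188
grasp_force: 40.0
```

Request:
arm_command(motion=[[10,0,0,-10,0,0,0],[10,0,0,-20,0,0,0],[10,0,0,-30,0,0,0],[10,-10,-6,-30,0,0,0],[10,-25,-15,-20,0,0,0],[10,-30,-17,0,0,0,0],[10,-32,-19,0,0,0,0],[10,-32,-19,0,0,0,0]])

```text
time_s: 15.27
position: [0.5893, 0.0269, 0.1829]
tcp_rot: [-0.003, 3.14, -0.0]
contact_force: [0.3, 0.0, -1.7]
finger_gap: 0.0184
grasp_force: 40.0
```

Request:
arm_command(motion=[[10,-30,-17,0,0,0,0],[10,-20,-12,0,0,0,0],[10,-10,-5.5,0,0,0,0],[10,0,0,0,0,0,0],[10,0,0,0,0,0,0]])

```text
time_s: 15.68
position: [0.6476, -0.007, 0.1812]
tcp_rot: [0.001, -3.14, -0.001]
contact_force: [-0.0, 1.1, -1.8]
finger_gap: 0.0186
grasp_force: 40.0
```

```bash
python3 - <<'E'
from h import *
s=state();p=s['position'];print(p)
im=get_image("scene");c=calibration("scene")
for x,y,z,r,col in [(p[0],p[1],p[2]-.0055,.046,(0,255,0)),(.6476,-.0068,.098,.046,(255,0,0))]: cv2.polylines(im,[(proj(circ(x,y,z,r),c)*8).astype(int)],True,col,1,cv2.LINE_AA,3)
I=[cv2.resize(im[180:340,200:360],(400,400),interpolation=2)]
im=get_image("wrist");c=calibration("wrist")
for x,y,z,r,col in [(p[0],p[1],p[2]-.0055,.046,(0,255,0)),(.6476,-.0068,.098,.046,(255,0,0))]: cv2.polylines(im,[(proj(circ(x,y,z,r),c)*8).astype(int)],True,col,1,cv2.LINE_AA,3)
I.append(cv2.resize(im[140:380,200:440],(400,400),interpolation=2))
cv2.imwrite("pics/p7.png",np.hstack(I))
E
```

```text
[ 0.64755857 -0.00702616  0.18117144]
```

View pics/p7.png

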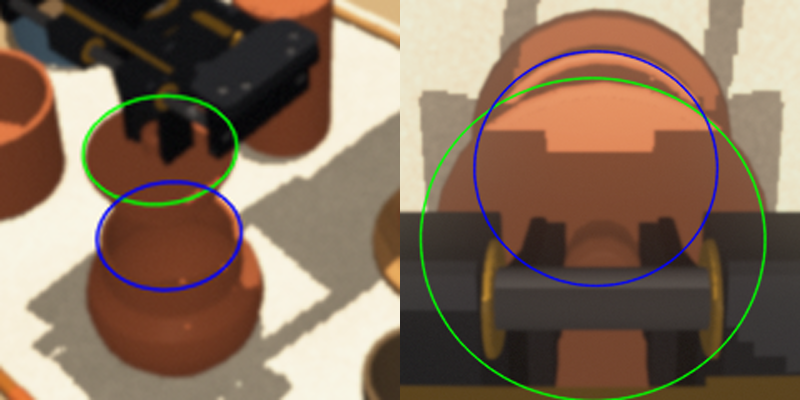

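Lid_c and jar_c's rim both match their models within about 1 mm. I lower it.

Request:
arm_command(motion=[[10,0,0,12,0,0,0],[10,0,0,14,0,0,0],[10,0,0,10,0,0,0],[10,0,0,5,0,0,0],[10,0,0,3,0,0,0],[10,0,0,3,0,0,0],[10,0,0,3,0,0,0],[10,0,0,0,0,0,0]])

```text
time_s: 16.45
position: [0.6478, -0.0069, 0.1311]
tcp_rot: [0.002, -3.141, -0.0]
contact_force: [0.7, -0.1, -1.7]
finger_gap: 0.0183
grasp_force: 40.0
```

Request:
arm_command(motion=[[10,0,0,3,0,0,0],[10,0,0,3,0,0,0],[10,0,0,3,0,0,0],[10,0,0,0,0,0,0]])

```text
time_s: 16.78
position: [0.6475, -0.0068, 0.1217]
tcp_rot: [0.002, -3.141, -0.0]
contact_force: [-0.1, 0.6, -2.4]
finger_gap: 0.0189
grasp_force: 40.0
```

Request:
arm_command(motion=[[10,0,0,3,0,0,0],[10,0,0,2,0,0,0],[10,0,0,2,0,0,0],[10,0,0,0,0,0,0]])

```text
time_s: 17.12
position: [0.6476, -0.0068, 0.1149]
tcp_rot: [0.002, -3.141, -0.0]
contact_force: [0.1, 0.5, -1.3]
finger_gap: 0.0188
grasp_force: 40.0
```

Request:
arm_command(motion=[[10,0,0,1,0,0,0],[10,0,0,1,0,0,0],[10,0,0,0,0,0,0]])

```text
time_s: 17.37
position: [0.6479, -0.0069, 0.1134]
tcp_rot: [0.002, -3.141, -0.0]
contact_force: [0.1, 0.4, -0.9]
finger_gap: 0.0185
grasp_force: 40.0
```

Request:
arm_command(motion=[[10,0,0,1,0,0,0],[10,0,0,1,0,0,0],[10,0,0,0,0,0,0]])

```text
time_s: 17.62
position: [0.6478, -0.0069, 0.1113]
tcp_rot: [0.002, -3.141, -0.0]
contact_force: [-0.6, -0.3, -1.9]
finger_gap: 0.0185
grasp_force: 40.0
```

Request:
arm_command(motion=[[10,0,0,1,0,0,0],[10,0,0,0,0,0,0]])

```text
time_s: 17.78
position: [0.648, -0.0068, 0.1109]
tcp_rot: [-0.002, 3.141, 0.0]
contact_force: [-1.0, 0.6, 0.5]
finger_gap: 0.0187
grasp_force: 40.0
```

Request:
arm_command(motion=[[40,0,0,0,0,0,0],[40,0,0,0,0,0,0],[40,0,0,0,0,0,0],[40,0,0,-20,0,0,0],[40,0,0,-30,0,0,0],[40,15,9,-25,0,0,0],[40,30,17,0,0,0,0],[40,32,19,0,0,0,0]])

```text
time_s: 18.45
position: [0.5724, 0.0376, 0.1882]
tcp_rot: [0.001, 3.136, -0.001]
contact_force: [0.4, 0.8, -0.5]
finger_gap: 0.04
grasp_force: 0.0
```

Request:
arm_command(motion=[[40,32,19,0,0,0,0],[40,32,19,0,0,0,0],[40,27,16,0,0,0,0],[40,15,8,10,0,0,0],[40,5.5,3.3,20,0,0,0],[40,0,0,25,0,0,0],[40,0,0,25,0,0,0],[40,0,0,15,0,0,0]])

```text
time_s: 19.12
position: [0.458, 0.1034, 0.0885]
tcp_rot: [0.003, -3.14, 0.0]
contact_force: [0.5, 0.2, 0.2]
finger_gap: 0.0398
grasp_force: 0.0
```

Request:
arm_command(motion=[[40,0,0,15,0,0,0],[40,0,0,12,0,0,0],[40,0,0,10,0,0,0],[40,0,0,0,0,0,0],[40,0,0,0,0,0,0]])

```text
time_s: 19.53
position: [0.4591, 0.1032, 0.0534]
tcp_rot: [0.002, -3.141, 0.0]
contact_force: [-0.7, -0.1, 0.6]
finger_gap: 0.0403
grasp_force: 0.0
```

Request:
arm_command(motion=[[40,0,0,6,0,0,0],[40,0,0,3,0,0,0],[10,0,0,0,0,0,0],[10,0,0,0,0,0,0],[10,0,0,0,0,0,0],[10,0,0,0,0,0,0],[10,0,0,0,0,0,0]], force=45)

```text
time_s: 20.12
position: [0.4596, 0.1033, 0.0448]
tcp_rot: [-0.002, 3.141, 0.0]
contact_force: [0.6, -0.0, 0.7]
finger_gap: 0.0186
grasp_force: 45.0
```

Request:
arm_command(motion=[[10,0,0,-10,0,0,0],[10,0,0,-20,0,0,0],[10,0,0,-30,0,0,0],[10,0,0,-35,0,0,0],[10,0,0,-35,0,0,0],[10,0,0,-30,0,0,0],[10,-5,-10,-20,0,0,0],[10,-14,-26,0,0,0,0]])

```text
time_s: 20.78
position: [0.4802, 0.0692, 0.2309]
tcp_rot: [-0.007, 3.133, 0.002]
contact_force: [1.5, 0.6, -1.9]
finger_gap: 0.0182
grasp_force: 45.0
```

Request:
arm_command(motion=[[10,-17,-32,0,0,0,0],[10,-17,-32,0,0,0,0],[10,-17,-32,0,0,0,0],[10,-17,-32,0,0,0,0],[10,-17,-32,0,0,0,0],[10,-17,-32,0,0,0,0],[10,-17,-32,0,0,0,0],[10,-17,-30,0,0,0,0]])

```text
time_s: 21.45
position: [0.6147, -0.1885, 0.2246]
tcp_rot: [0.001, -3.141, -0.0]
contact_force: [0.7, 0.9, -2.2]
finger_gap: 0.0185
grasp_force: 45.0
```

Request:
arm_command(motion=[[10,-12,-20,0,0,0,0],[10,-4,-9.5,0,0,0,0],[10,0,0,15,0,0,0],[10,0,0,25,0,0,0],[10,0,0,20,0,0,0],[10,0,0,10,0,0,0],[10,0,0,0,0,0,0],[10,0,0,0,0,0,0]])

```text
time_s: 22.12
position: [0.6303, -0.2155, 0.1546]
tcp_rot: [0.002, -3.14, -0.001]
contact_force: [-0.2, -0.1, -1.5]
finger_gap: 0.0185
grasp_force: 45.0
```

```bash
python3 - <<'E'
from h import *
s=state();p=s['position'];print(p)
im=get_image("scene");c=calibration("scene")
L=[(p[0],p[1],p[2]-.0055,.054,(0,255,0)),(.630,-.216,.078,.054,(255,0,0))]
for x,y,z,r,col in L: cv2.polylines(im,[(proj(circ(x,y,z,r),c)*8).astype(int)],True,col,1,cv2.LINE_AA,3)
I=[cv2.resize(im[130:290,115:275],(400,400),interpolation=2)]
im=get_image("wrist");c=calibration("wrist")
for x,y,z,r,col in L: cv2.polylines(im,[(proj(circ(x,y,z,r),c)*8).astype(int)],True,col,1,cv2.LINE_AA,3)
I.append(cv2.resize(im[140:380,200:440],(400,400),interpolation=2))
cv2.imwrite("pics/p8.png",np.hstack(I))
E
```

```text
[ 0.63027011 -0.21547357  0.15455477]
```

View pics/p8.png

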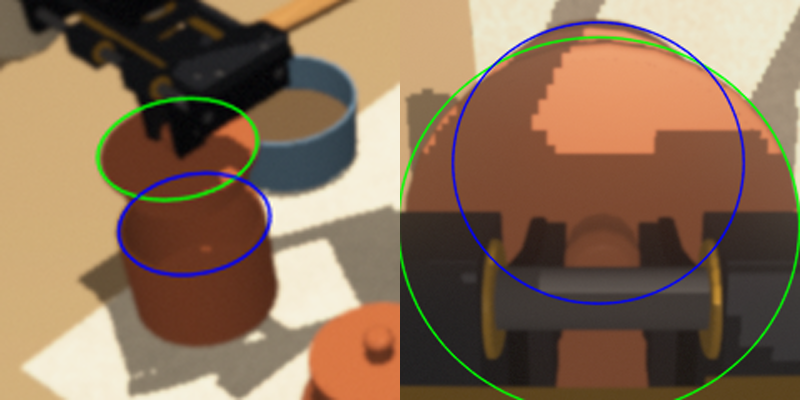

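The lid matches its model. Jar_d's rim looks slightly to the right of its model in the scene view, so I refit it numerically.

```bash
python3 - <<'E'
from h import *
for n in("scene","top"):
    c=calibration(n); I=cv2.imread(f"pics/{n}0.png")
    for s in(.8,1.2,2):
        V=[(grad(I,s),c)]
        print(n,s,*[fit((.6305,-.2165),ci,V,.008)[0].round(4) for ci in([(.078,.054)],[(.078,.049)],[(.078,.054),(.078,.049)])])
    # red-ness mask silhouette check
c=calibration("wrist"); im=get_image("wrist"); G=grad(im,1.); T0=np.linspace(-.9,.9,80)
def sc(x,y):
    t=0
    for r in(.054,.049):
        p=proj(np.c_[x+r*np.cos(T0),y+r*np.sin(T0),np.full(80,.078)],c); t+=map_coordinates(G,[p[:,1],p[:,0]],order=1).mean()
    return t
g=np.arange(-.008,.0081,.0005); print(max((sc(.6305+a,-.2165+b),.6305+a,-.2165+b) for a in g for b in g))
E
```

```text
scene 0.8 [ 0.6312 -0.2173] [ 0.6311 -0.2145] [ 0.6315 -0.2178]
scene 1.2 [ 0.6313 -0.2171] [ 0.6309 -0.2141] [ 0.6314 -0.2181]
scene 2 [ 0.6314 -0.2165] [ 0.6317 -0.2135] [ 0.6308 -0.2147]
top 0.8 [ 0.6304 -0.2183] [ 0.6285 -0.2182] [ 0.6292 -0.2182]
top 1.2 [ 0.6303 -0.2182] [ 0.6287 -0.2181] [ 0.6291 -0.2182]
top 2 [ 0.6306 -0.2181] [ 0.6283 -0.2183] [ 0.6295 -0.2182]
(np.float32(177.0357), np.float64(0.6244999999999999), np.float64(-0.2145))
```

Jar_d is at (0.631, -0.2165), within 1 mm of where the lid is held. I lower it.

Request:
arm_command(motion=[[10,-0.5,0,10,0,0,0],[10,0,0,12,0,0,0],[10,0,0,10,0,0,0],[10,0,0,5,0,0,0],[10,0,0,3,0,0,0],[10,0,0,3,0,0,0],[10,0,0,0,0,0,0]])

```text
time_s: 22.85
position: [0.6308, -0.216, 0.1107]
tcp_rot: [0.002, -3.141, -0.001]
contact_force: [0.0, -0.1, -1.8]
finger_gap: 0.0182
grasp_force: 45.0
```

Request:
arm_command(motion=[[10,0,0,3,0,0,0],[10,0,0,3,0,0,0],[10,0,0,3,0,0,0],[10,0,0,0,0,0,0]])

```text
time_s: 23.18
position: [0.6309, -0.2161, 0.1019]
tcp_rot: [0.002, -3.141, -0.0]
contact_force: [-0.1, -0.0, -3.0]
finger_gap: 0.0186
grasp_force: 45.0
```

Request:
arm_command(motion=[[10,0,0,3,0,0,0],[10,0,0,2,0,0,0],[10,0,0,2,0,0,0],[10,0,0,0,0,0,0]])

```text
time_s: 23.52
position: [0.631, -0.2161, 0.095]
tcp_rot: [0.002, -3.141, -0.0]
contact_force: [0.4, -0.9, -3.5]
finger_gap: 0.0183
grasp_force: 45.0
```

Request:
arm_command(motion=[[10,0,0,1,0,0,0],[10,0,0,1,0,0,0],[10,0,0,0,0,0,0]])

```text
time_s: 23.77
position: [0.6312, -0.2162, 0.0934]
tcp_rot: [-0.002, 3.142, -0.0]
contact_force: [1.0, -1.2, -2.8]
finger_gap: 0.0187
grasp_force: 45.0
```

Request:
arm_command(motion=[[10,0,0,1,0,0,0],[10,0,0,1,0,0,0],[10,0,0,0,0,0,0]])

```text
time_s: 24.02
position: [0.6311, -0.2161, 0.0914]
tcp_rot: [0.002, -3.142, 0.0]
contact_force: [-0.5, -0.4, -3.0]
finger_gap: 0.0181
grasp_force: 45.0
```

Request:
arm_command(motion=[[10,0,0,1,0,0,0],[10,0,0,0,0,0,0]])

```text
time_s: 24.18
position: [0.6313, -0.2162, 0.0909]
tcp_rot: [-0.002, 3.141, -0.0]
contact_force: [-0.9, 0.0, 0.5]
finger_gap: 0.0185
grasp_force: 45.0
```

Contact is at the expected height. I release, retreat upward and back, then check everything.

Request:
arm_command(motion=[[40,0,0,0,0,0,0],[40,0,0,0,0,0,0],[40,0,0,0,0,0,0],[40,0,0,-20,0,0,0],[40,0,0,-35,0,0,0],[40,0,0,-40,0,0,0],[40,0,0,-40,0,0,0],[40,0,-30,-20,0,0,0]])

```text
time_s: 24.85
position: [0.6339, -0.2424, 0.2525]
tcp_rot: [-0.009, 3.134, -0.001]
contact_force: [1.4, -0.3, 1.1]
finger_gap: 0.0401
grasp_force: 0.0
```

Request:
arm_command(motion=[[40,0,-35,0,0,0,0],[40,0,-35,0,0,0,0],[40,0,-35,0,0,0,0],[40,0,-35,0,0,0,0],[40,0,-20,0,0,0,0],[40,0,0,0,0,0,0],[40,0,0,0,0,0,0]])

```text
time_s: 25.43
position: [0.6309, -0.4071, 0.2449]
tcp_rot: [-0.001, -3.141, -0.001]
contact_force: [-0.0, 0.4, 0.1]
finger_gap: 0.0397
grasp_force: 0.0
```

```bash
python3 - <<'E'
from h import *
im=get_image("scene");c=calibration("scene");V=[(grad(im),c)]
for n,p0,h,r in(('a',(.464,.3165),.115,.03),('b',(.449,-.086),.135,.038),('c',(.648,-.007),.098,.046),('d',(.631,-.2165),.078,.054)):
    p,_=fit(p0,[(h+.007,r)],V,.01); k,_=fit(p,[(h+.025,.01)],V,.008); print(n,p.round(4),k.round(4))
    cv2.polylines(im,[(proj(circ(*p0,h+.007,r),c)*8).astype(int)],True,(0,255,0),1,cv2.LINE_AA,3)
print('cup',fit((.622,.182),[(.09,.04)],V,.01)[0])
cv2.imwrite("pics/f.png",cv2.resize(im[130:410,130:560],(800,520)))
E
```

```text
a [0.4648 0.317 ] [0.4631 0.3162]
b [ 0.4511 -0.084 ] [ 0.4491 -0.0862]
c [ 0.649  -0.0062] [0.661  0.0067]
d [ 0.6312 -0.2147] [ 0.6422 -0.1987]
cup [0.62268399 0.18285283]
```

View pics/f.png

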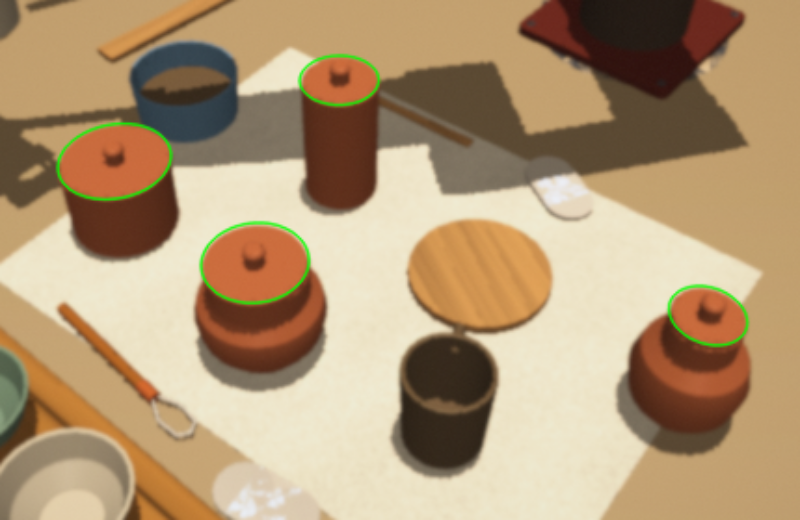

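The picture shows all four lids flat on their own jars, their plates within the seated outlines. The cup is unmoved and the gripper is clear.

```bash
python3 -c "
from workcell import *
print(finish_job())"
```

```text
the job is handed in; nothing more can be done
None
```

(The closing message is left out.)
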